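Turn the cheese sample under the inspection lamp

ROBOT

A 7-joint arm with a two-finger parallel gripper is mounted at the origin on the work surface. World frame = base frame: x ahead of the robot, y to its left, z up, the work surface at z = 0. Lengths are in m, angles in rad, forces in N, time in s.
With the tool pointing down it reaches from about 0.35 to 0.9 m from the base axis. Payload 19.9 kg.
Tool frame: the origin (TCP) lies on the centre line of the jaws, within the pads' length; the fingertips stand 19 mm ahead of it and the grasp point (between the pads) is the TCP; z points along the fingers, y is the line along which they close (so a half turn about z gives the same grasp; the last joint's range is limited). The gripper opens to 94 mm and grips with 3 to 60 N. Pads are 16 mm wide; open, the fingers measure 119 mm over their backs; the gripper's body (75 mm by 177 mm) begins 78 mm behind the grasp point.
Start: joints at [-1.349, 0.417, -0.01, 1.614, 0.005, 1.111, -0.053], TCP at [0.163, 0.603, 0.187] pointing down, gripper open.
Joint ranges: [-2.81, 2.81], [-0.39, 2.02], [-1.27, 1.25], [0.06, 2.57], [-1.19, 4.33], [0.19, 2], [-2.82, 2.82]. Speed limits (rad/s): [1.89, 1.89, 2.39, 2.39, 3.01, 3.01, 3.01].

INTERFACE

Orientations are given as [roll, pitch, yaw] about the fixed x, y, z axes, in that order (R = Rz(yaw) Ry(pitch) Rx(roll)).
In Python, from bench import arm, grab_frame, get_calibration, search_frame, tip_of gives the robot as it stands.
- The arm moves only by the tool apply_moves, never from a script. Its arguments are lists of equal length, an entry for each row: "dp": the shift along the tool's x, y, z in cm, a list of three; "turn": the turn about the tool's z in degrees. A call has 1 to 5 rows; each row shifts and turns the commanded pose from where the row before left it, along the tool's axes as they then stand; what a row does not reach is not made up. A row lasts 1/8 s, in which the tool goes at most 62.5 mm and 10.7 degrees, less where a joint would pass 70% of its speed; a pose out of reach is approached as far as the arm can. A call with a gripper value outside its range is refused whole. "grip" is the opening, from -1 (shut) to 1 (fully open), so that 0 is half open, set as the call begins (left out, the last holds). The fingers move at their own pace and stop on an object; the grip force is fixed at half the most. Time passes only in rows, so rows that do not move let the fingers close. It gives the time, the measured TCP pose, the force, the opening and the grip force at its end, in the units of the state.
- arm.observe(): the state, without advancing time (a new reading comes with each control period).
- grab_frame(name): name is "side" or "top"; returns (picture, depth): 400x640x3 uint8, red, green, blue; 400x640 float32, m along the optical axis (not along the pixel's ray), 0 where there is no reading.
- get_calibration(name): a dict with "mtx" (3x3 intrinsics, pixels), "xyz" and "orientation" of the camera in the world. Camera axes: x right, y up, looking along -z (the intrinsics and any distortion apply to the point x, -y, -z); pixel columns grow to the right and rows downward; lengths in m; the calibration is good to about 2 mm. A picture is of the moment at which its call begins. get_calibration takes no time and is no camera call.
- arm.close_job(): hands the job in; it is judged then, once.
Trained networks look in the newest picture that a camera, given by its name, has taken for a name from the list of things; names that differ only in an ending like _2 or _b are one class to them, and where a whole thing is asked for, a point or a joint stands for the part that bears it (a point fixed in the world has none). Each returns a list of dicts, best first, with "confidence" (0 to 1); they miss things now and then, are a little off and sometimes report something else, mostly with a low value. They report only what shows in the picture. A call takes as long as a camera call.
- search_frame(thing, camera): "uv" ([column, row] in pixels, amid what is visible of it).
- tip_of(thing, camera): "uv" ([column, row] in pixels: a listed point, or the origin of a listed thing).
The state is a dict: "clock": time; "joint_pos": joint angles; "joint_vel": joint speeds; "effort": joint torques, N m; "tcp_pos": TCP position; "eef_rot": TCP orientation; "wrist_force": force on the tool from outside, world axes, zero at the start; "wrist_torque": the same for the moment, N m; "opening": finger opening in m; "finger_force": force on a finger pad.
Only numpy, scipy, OpenCV 4.12 (cv2) and the standard library are available. Lean on these libraries where they do the work, as an engineer would, in place of code of your own. Each camera call takes 0.05 s, during which the arm holds its last target. There are 200 camera calls.

TASK

At the cheese counter, first slide the lamp dimmer's black grip along its track to the yellow marker clip. Then lift the dish with the red wax-coated cheese ball by its arch handle straight up off the lamp stand, at least five centimetres clear, and only then turn it a quarter turn towards the orange tab, so that its blue post points over the orange tab; keep the dish level over the stand and the ball in its middle all the while, and disturb nothing else. Finish holding the dish there, still and level in the gripper, 5 to 18 cm above the stand: do not put it down or let go.

Things in the scene. Friction and masses are not known exactly. Their poses are not given: they have to be found in the camera images.
- dimmer (a joint): position of the dimmer's grip along its track, 0 to 0.12 m, growing towards the track's +y; stays where it is left (about 1.5 N friction)
- dimmer_top (a point): centre of the top face of the dimmer's black grip, a block 28 mm across the track, 20 mm along it and 40 mm tall, standing on the track; this point is 54.5 mm above the table; its axes are those of the track: x across, y along it (the sliding direction), z up
- dimmer_base: grey dimmer track fixed to the table, 40 x 170 mm and 14 mm high, origin at the centre of its underside, y along the track
- clip (a joint): position of the yellow marker clip along the same track, on the same scale as joint dimmer: the grip is right when both read the same; the clip is stiff, leave it
- clip_line (a point): the yellow line across the track at the marker clip, 16.5 mm above the table, in the middle of the track's width; axes as the track's. The clip's body is a yellow block 20 x 10 mm beside the track's +x edge, 16 mm high, below the grip's reach
- stand: dark slate-grey lamp stand fixed to the table: a 200 mm wide, 6 mm thick round foot, a 100 mm wide pedestal 30 mm high in its middle on which the dish stands, and at its +x, 180 mm from the pedestal's axis, a small lamp on a post, its top about 140 mm above the table; origin under the pedestal's axis at table height
- stand_top (a point): centre of the pedestal's top face, 30 mm above the table; axes as the stand's
- tab_orange: orange tab, 22 mm wide round stub fixed on the stand's foot at 86 mm from the pedestal's axis, on the stand's +y or -y side (it varies), top 24 mm above the table; origin at its underside
- tab_grey: the same tab in grey, on the opposite side; of no use in this job
- dish: the whole white dish with its arch handle, 280 g or so, 151 mm long over the blue lug, 136 mm wide, 112 mm high, standing loose on the pedestal with its axes along the stand's; origin at the centre of its underside. Its inside is a shallow 7 degree cone that keeps the ball in the middle at gentle accelerations
- dish_grip (a point): centre of the steel bar of the arch handle, the place to grasp: the bar runs along the dish's x, 136 mm long, 14 mm wide (y) and 14 mm high, its centre 105 mm above the dish's underside, right over the dish's middle; 60 mm of clear room beneath; axes as the dish's, so the fingers should close along y
- dish_centre (a point): middle of the dish's inner floor, 6 mm above its underside; axes as the dish's, z square to the dish
- dish_blue (a point): middle of the blue post of the arch handle, at the dish's -x, 66 mm from its middle; it starts on the side away from the lamp, 90 degrees from both tabs
- ball_center (a point): centre of the loose red ball, 36 mm in diameter, about 26 g, lying in the middle of the dish; its top is about 42 mm above the dish's underside
- ramekin: white ceramic cup, 54 mm wide, 35 mm high, loose bystander; origin under its centre
- mill: dark wooden pepper mill, 44 mm wide, 132 mm high, loose bystander; origin under its centre
- jar: amber jar, 64 mm wide, 90 mm high, loose bystander; origin under its centre
- wedge: cheese wedge, 80 mm long, 45 mm high, lying loose on the white board at the left, bystander
- knife: yellow-handled knife, 270 mm long, lying loose on the white board at the left, bystander

How it is judged:
On the way, in this order (a step that is already met when the one before it is completed fails the run):
1. the dimmer's grip stands at the yellow clip, within 7 mm (y of dimmer_top in the frame of clip_line between -0.007 and 0.007 m), for 0.2 s.
2. the dish is in the gripper, 30 mm or more clear of the stand, not yet turned (within 0.45 rad), ball in its middle (z of dish_centre in the frame of stand_top between 0.036 and 0.206 m and contact force between dish and stand below 0.05 N and contact force between the fingers and dish above 1 N and horizontal distance between ball_center and dish_centre below 0.012 m and z of ball_center in the frame of dish_centre below 0.03 m and angle between the x axis of dish_centre and the x axis of stand, either way round below 0.45 rad), for 0.1 s.
At the end, for the whole second after the job is handed in: Grip within 7 mm of the clip's line; dish held only by the gripper, still, 30 to 200 mm above the stand's top, within 35 mm of its axis, level within 0.12 rad, a quarter turned within 0.2 rad, blue post on the orange tab's side, ball within 12 mm of its middle (all of step 1 and horizontal distance between ball_center and dish_centre below 0.012 m and z of ball_center in the frame of dish_centre below 0.03 m and z of dish_centre in the frame of stand_top between 0.036 and 0.206 m and contact force between dish and stand below 0.05 N and contact force between the fingers and dish above 1 N and horizontal distance between dish_centre and stand_top below 0.035 m and angle between the x axis of dish_centre and the y axis of stand, either way round below 0.2 rad and horizontal distance between dish_blue and tab_orange below 0.07 m and angle between dish_centre's own z axis and vertical below 0.12 rad and linear speed of dish below 0.03 m/s and angular speed of dish below 0.15 rad/s); the arm keeps its last pose, push and grip.
It fails at once if the ball rolls more than 25 mm from the middle of the dish (horizontal distance between ball_center and dish_centre above 0.025 m).
It fails at once if the dish tips by more than 0.25 rad (angle between dish_centre's own z axis and vertical above 0.25 rad).
It fails at once if the dish strays more than 80 mm sideways from the stand (horizontal distance between dish_centre and stand_top above 0.08 m).
It fails at once if the dish is turned more than a third of the way before it is lifted clear (angle between the x axis of dish_centre and the x axis of stand, either way round above 0.5 rad and z of dish_centre in the frame of stand_top below 0.03 m).
It fails at once if a bystander is moved by more than 30 mm or the marker clip by more than 8 mm (distance of any of ramekin, mill, jar, wedge, knife from where it was at the start of the episode above 0.03 m or distance of clip_line from where it was at the start of the episode above 0.008 m).
It also fails if it takes over 61 s, if anything falls off the work surface, if the arm or the gripper's body presses on something with over 40 N, if the wrist force passes 120 N, or if a joint passes its speed limit or range.

## Working session

There is one attempt and no reset: what is moved stays moved. The work goes in short steps, Python scripts to look and compute and a tool call to move; the robot and the scene stay as the last step left them, time stands still between calls to the robot, and variables do not carry over. Pictures are saved under pics/ and viewed, at most 10 in all, crops included, and the job is handed in when it is done.

Besides the shell and the picture viewer there is one more tool, called in YAML: its name, and indented under it one key for each argument. apply_moves: Moves the arm, as the interface text tells. Its arguments: {"type":"object","properties":{"dp":{"type":"array","items":{"type":"array","items":{"type":"number"}}},"turn":{"type":"array","items":{"type":"number"}},"grip":{"type":"number"}},"required":["dp","turn"]}

```bash
mkdir -p pics; ls
cat > h.py <<'E'
from bench import arm, grab_frame, get_calibration, search_frame, tip_of
import numpy as np, cv2
from scipy.spatial.transform import Rotation as Ro
def cal(n):
    c=get_calibration(n); return np.array(c['mtx']),np.array(c['xyz']),Ro.from_euler('xyz',c['orientation']).as_matrix()
def ray(n,uv):
    K,t,R=cal(n); p=np.linalg.solve(K,[uv[0],uv[1],1.]); return t,R@np.array([p[0],-p[1],-p[2]])
def atz(n,uv,z):
    t,d=ray(n,uv); return t+d*(z-t[2])/d[2]
def atd(n,uv,dep):
    t,d=ray(n,uv); u,v=int(round(uv[0])),int(round(uv[1])); w=dep[max(v-2,0):v+3,max(u-2,0):u+3]; w=w[w>0]
    return t+d*np.median(w) if len(w) else None
def proj(n,P):
    K,t,R=cal(n); p=R.T@(np.array(P)-t); q=K@np.array([p[0],-p[1],-p[2]]); return q[:2]/q[2]
E
cat > a.py <<'E'
from h import *
np.set_printoptions(precision=4,suppress=True)
for n in('top','side'):
    c=get_calibration(n); print(n,c)
    im,d=grab_frame(n); cv2.imwrite(f'pics/{n}0.png',im[:,:,::-1]); np.save(f'{n}0.npy',d)
    for th,z in [('dimmer_top',.0545),('clip_line',.0165),('dimmer_base',0),('stand_top',.03),('tab_orange',0),('tab_grey',0),('dish_grip',.135),('dish_blue',None),('ball_center',.054),('ramekin',0),('mill',0),('jar',0)]:
        r=tip_of(th,n)[:1]
        for q in r: print(th,round(q['confidence'],2),np.round(q['uv'],1), atz(n,q['uv'],z) if z is not None else '', atd(n,q['uv'],d) if 0<q['uv'][0]<640 and 0<q['uv'][1]<400 else '')
print(arm.observe())
E
python3 a.py
```

```text
pics
top {'mtx': array([[518.9804,   0.    , 319.8221],
       [  0.    , 518.9804, 203.1221],
       [  0.    ,   0.    ,   1.    ]]), 'xyz': array([0.3654, 0.1272, 1.4153]), 'orientation': array([ 0.128 , -0.001 , -1.5967])}
dimmer_top 0.69 [363.9 246.4] [0.4234 0.009  0.0545] [0.4256 0.0045 0.0035]
clip_line 0.48 [445.4 197.3] [ 0.5525 -0.221   0.0165] [ 0.5468 -0.2103  0.0594]
dimmer_base 0.96 [286.1 220.1] [0.503  0.2146 0.    ] [0.5018 0.2138 0.0122]
tab_orange 0.47 [476.6 208.7] [ 0.521 -0.309  0.   ] [ 0.5185 -0.3022  0.0222]
tab_grey 0.73 [450.5 195.1] [ 0.5605 -0.2395  0.    ] [ 0.5508 -0.2213  0.0703]
dish_grip 0.6 [461.  192.3] [ 0.5483 -0.2311  0.135 ] [ 0.5478 -0.2301  0.1386]
dish_blue 0.64 [445.7 216.8]  [ 0.4908 -0.1971  0.1044]
ball_center 0.51 [449.2 194.4] [ 0.555  -0.2222  0.054 ] [ 0.5528 -0.2181  0.07  ]
ramekin 0.62 [363.  246.3] [0.4261 0.0067 0.    ] [0.4259 0.007  0.0038]
mill 0.59 [365.6 126.1] [ 0.7618 -0.0129  0.    ] [ 0.747  -0.0076  0.0531]
jar 0.78 [244.7 291.5] [0.3131 0.3293 0.    ] [0.3163 0.3166 0.0887]
side {'mtx': array([[490.8054,   0.    , 31
[... 705 characters left out ...]
] [ 0.4281 -0.0158  0.0111]
mill 0.56 [403.7 258.8] [ 0.7618 -0.0052  0.    ] [ 0.7587 -0.0185  0.0112]
jar 0.74 [259.9 198.8] [0.3148 0.3296 0.    ] [0.3187 0.2999 0.0192]
{'clock': 1.3, 'joint_pos': array([-1.3485,  0.4174, -0.0103,  1.6136,  0.0047,  1.1107, -0.053 ]), 'joint_vel': array([-0.0018, -0.0003, -0.0004,  0.001 ,  0.0006, -0.0006,  0.0002]), 'effort': array([ -0.0001, -85.1031,   0.6379, -42.6286,  -0.0488,   0.0137,
         0.    ]), 'tcp_pos': array([0.163 , 0.6034, 0.1867]), 'eef_rot': array([-3.1415,  0.0001,  2.8778]), 'wrist_force': array([-0.4168,  0.1115, -0.4325]), 'wrist_torque': array([-0.0377, -0.0231, -0.0113]), 'finger_force': 0.0, 'opening': 0.09407218244686799}
```

View pics/top0.png

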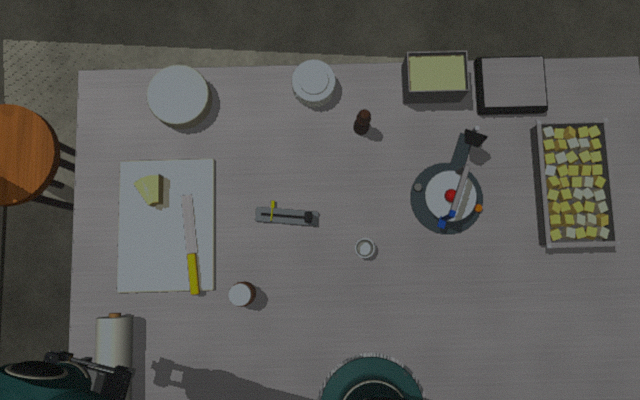

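View pics/side0.png

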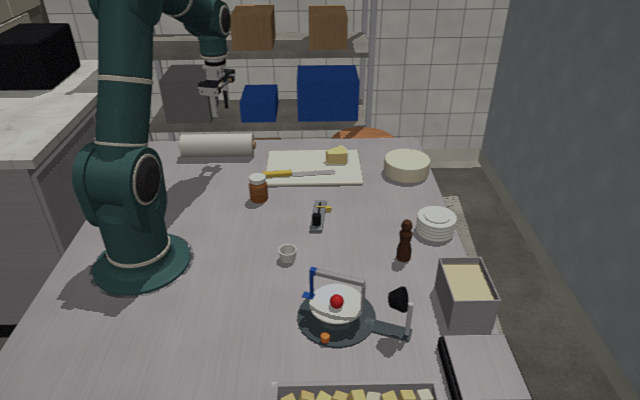

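The top view shows the black grip at about (308,217), the yellow clip at (273,205), the stand at (447,198), the orange tab at (478,209) and the lamp at (475,138). In the side view the blue post is at (311,280) and the orange tab at (325,338). Next I'll measure these from the depth.

```bash
cat > b.py <<'E'
from h import *
np.set_printoptions(precision=4,suppress=True)
def cloud(n):
    im=cv2.imread(f'pics/{n}0.png')[:,:,::-1].astype(int); d=np.load(f'{n}0.npy'); K,t,R=cal(n)
    v,u=np.mgrid[:400,:640]; p=np.stack([(u-K[0,2])/K[0,0],-(v-K[1,2])/K[1,1],-np.ones_like(u)],-1)*d[...,None]
    return im,p@R.T+t,d>0
for n in('top','side'):
    im,P,ok=cloud(n); hsv=cv2.cvtColor(im.astype(np.uint8),cv2.COLOR_RGB2HSV).astype(int)
    box=lambda x0,x1,y0,y1,z0,z1: ok&(P[...,0]>x0)&(P[...,0]<x1)&(P[...,1]>y0)&(P[...,1]<y1)&(P[...,2]>z0)&(P[...,2]<z1)
    def s(name,m):
        q=P[m]
        if len(q)<2: print(n,name,'none');return
        c=q.mean(0); e=np.linalg.svd((q-c)[:,:2],full_matrices=False)[2][0]
        pr=(q-c)[:,:2]@e
        print(n,name,len(q),'mean',c,'mid',(q.min(0)+q.max(0))/2,'axis',np.degrees(np.arctan2(e[1],e[0])),'ext',pr.min(),pr.max(), 'midaxis',c[:2]+e*(pr.min()+pr.max())/2)
    yel=(hsv[...,0]>20)&(hsv[...,0]<35)&(hsv[...,1]>130)
    s('gripTop',box(.45,.56,.1,.33,.045,.065))
    s('track',box(.45,.56,.1,.33,.009,.03)&~yel)
    s('clip',box(.45,.58,.1,.33,.005,.04)&yel)
    s('bar',box(.45,.66,-.33,-.13,.130,.15))
    s('ball',box(.45,.65,-.33,-.13,.03,.1)&(hsv[...,1]>150)&((hsv[...,0]<6)|(hsv[...,0]>174)))
    s('orange',box(.45,.65,-.36,-.13,.005,.05)&(hsv[...,1]>150)&(hsv[...,0]>8)&(hsv[...,0]<19))
    s('bluetop',box(.4,.65,-.36,-.13,.03,.16)&(hsv[...,1]>130)&(hsv[...,0]>105)&(hsv[...,0]<130))
    s('lamp',box(.65,.8,-.36,-.2,.09,.2))
    s('mill',box(.65,.85,-.1,.1,.08,.2))
    s('foot',box(.4,.75,-.4,-.1,.003,.012)&(im.sum(-1)<250))
E
python3 b.py
python3 -c "
import cv2
a=cv2.imread('pics/top0.png');b=cv2.resize(a[190:235,245:330],None,fx=7,fy=7,interpolation=2)
c=cv2.resize(a[120:245,400:500],None,fx=4,fy=4,interpolation=2);cv2.imwrite('pics/c1.png',b);cv2.imwrite('pics/c2.png',c)"
```

```text
top gripTop 78 mean [0.5054 0.1545 0.0532] mid [0.5048 0.1547 0.0531] axis 171.52785498636604 ext -0.013474673526884159 0.01351986654152821 midaxis [0.5054 0.1545]
top track 774 mean [0.5126 0.2183 0.0139] mid [0.5138 0.2139 0.0164] axis 83.14156833684775 ext -0.089185575783701 0.08034390473224991 midaxis [0.512  0.2139]
top clip 45 mean [0.5353 0.2517 0.0146] mid [0.5292 0.2515 0.0148] axis 173.59660921660384 ext -0.02042176039353953 0.03241119897838165 midaxis [0.5293 0.2524]
top bar 342 mean [ 0.5496 -0.2233  0.1407] mid [ 0.5519 -0.2236  0.1392] axis 159.08796129710967 ext -0.07199091356589052 0.06583954446695153 midaxis [ 0.5525 -0.2244]
top ball 90 mean [ 0.5518 -0.22    0.0674] mid [ 0.5508 -0.2217  0.0672] axis 163.44564652908505 ext -0.015797899277725305 0.014829054462541763 midaxis [ 0.5523 -0.2201]
top orange 44 mean [ 0.5209 -0.3056  0.0233] mid [ 0.5217 -0.3059  0.0228] axis 153.35871743899867 ext -0.009604266446998293 0.00957516912823001 midaxis [ 0.5209 -0.3056]
top bluetop 113 mean [ 0.4855 -0.1987  0.0862] mid [ 0.4853 -0.1985  0.0966] axis 162.77668625421722 ext -0.
[... 1557 characters left out ...]
0.5254 -0.3012]
side bluetop 154 mean [ 0.4899 -0.2065  0.0919] mid [ 0.4868 -0.2026  0.0957] axis 149.66555752966522 ext -0.01256832191398077 0.022643510593675392 midaxis [ 0.4855 -0.204 ]
side lamp 465 mean [ 0.6946 -0.2908  0.1189] mid [ 0.6969 -0.286   0.1184] axis -155.42687835047002 ext -0.03613801295500329 0.024204445496694833 midaxis [ 0.7001 -0.2883]
side mill 223 mean [ 0.7567 -0.0091  0.108 ] mid [ 0.7589 -0.0045  0.1069] axis 167.1324284018164 ext -0.018889715402640304 0.01763744782991588 midaxis [ 0.7574 -0.0092]
side foot 2170 mean [ 0.5769 -0.2692  0.0063] mid [ 0.5948 -0.2473  0.0075] axis -5.8497735981183 ext -0.12512404045662073 0.15781838402699036 midaxis [ 0.5931 -0.2708]
```

View pics/c1.png

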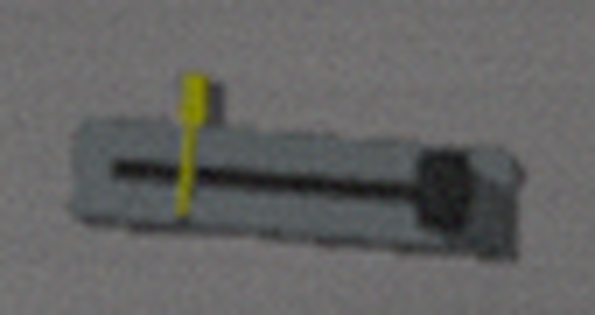

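View pics/c2.png

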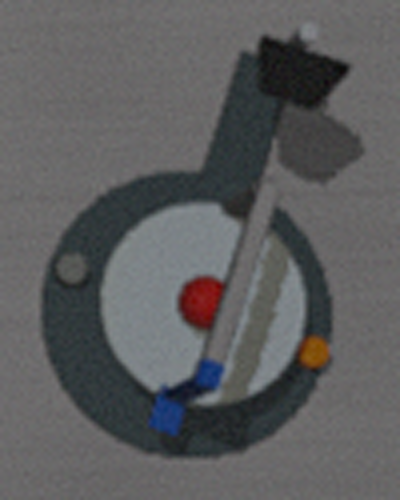

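The first crop has the yellow line crossing the track at (185,170) and the grip at (443,190), about 10 cm apart. The second has the blue post at lower left and the orange tab at right, so the dish turns counter-clockwise by 90°. First I move above the grip.

apply_moves:
  dp:
    - [-4.5,-3.45,0.6]
    - [-4.5,-3.45,0.6]
    - [-4.5,-3.45,0.6]
    - [-4.5,-3.45,0.6]
    - [-4.5,-3.45,0.6]
  turn: [0,0,0,0,0]

```text
clock: 1.92
tcp_pos: [0.3362, 0.3767, 0.1568]
eef_rot: [3.141, 0.0, 2.878]
wrist_force: [1.4, 0.2, -0.3]
opening: 0.0935
finger_force: 0.0
```

apply_moves:
  dp:
    - [-4.5,-3.45,0.6]
    - [-4.5,-3.45,0.6]
    - [-4.5,-3.45,0.6]
    - [-4.5,-3.45,0.6]
    - [-4.5,-3.45,0.6]
  turn: [0,0,0,0,-8.4]

```text
clock: 2.55
tcp_pos: [0.5085, 0.1516, 0.1268]
eef_rot: [3.141, 0.001, 3.027]
wrist_force: [0.5, 0.7, 0.7]
opening: 0.0941
finger_force: 0.0
```

apply_moves:
  dp:
    - [0,0,0]
    - [0,0,0]
  turn: [0,0]

```text
clock: 2.8
tcp_pos: [0.5072, 0.1533, 0.1267]
eef_rot: [3.142, -0.0, 3.023]
wrist_force: [0.6, 1.5, 0.3]
opening: 0.0937
finger_force: 0.0
```

apply_moves:
  dp:
    - [0,0,2.5]
    - [0,0,2.5]
    - [0,0,2]
    - [0,0,1.3]
    - [0,0,0]
  turn: [0,0,0,0,0]

```text
clock: 3.42
tcp_pos: [0.5068, 0.1536, 0.0434]
eef_rot: [-3.141, -0.001, 3.025]
wrist_force: [-0.0, 0.1, 0.5]
opening: 0.0944
finger_force: 0.0
```

apply_moves:
  dp:
    - [0,0,0]
    - [0,0,0]
    - [0,0,0]
    - [0,0,0]
    - [0,0,0]
  turn: [0,0,0,0,0]
  grip: -1

```text
clock: 4.05
tcp_pos: [0.5075, 0.153, 0.0438]
eef_rot: [-3.142, 0.0, 3.024]
wrist_force: [-0.0, 0.5, 0.4]
opening: 0.0477
finger_force: 0.0
```

apply_moves:
  dp:
    - [0,0,0]
    - [0,0,0]
    - [0,0,0]
    - [0,0,0]
    - [0,0,0]
  turn: [0,0,0,0,0]

```text
clock: 4.68
tcp_pos: [0.5074, 0.153, 0.0438]
eef_rot: [-3.142, -0.0, 3.024]
wrist_force: [-0.6, 0.4, -0.5]
opening: 0.0005
finger_force: 0.0
```

Run:
```python
from h import *
o=[]
for n in('top','side'):
    im,d=grab_frame(n); np.save(n+'1.npy',d); cv2.imwrite(f'pics/{n}1.png',im[:,:,::-1])
    u,v=proj(n,[.507,.19,.03]).astype(int); print(n,u,v)
    o.append(cv2.resize(im[v-50:v+50,u-65:u+65,::-1],None,fx=6,fy=3*2,interpolation=2)[::1])
cv2.imwrite('pics/d1.png',cv2.resize(np.hstack(o),(800,308)))
```

```text
top 294 217
side 315 213
```

View pics/d1.png

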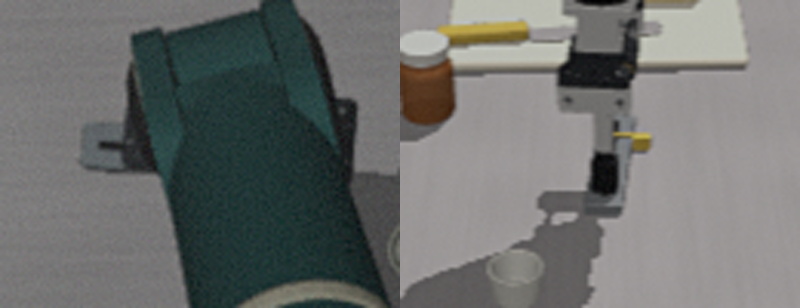

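The right half of the picture (side view) shows the shut fingers directly behind the black grip, which is at (603,175) and fully visible. I'll locate both in depth.

Run:
```python
from h import *
np.set_printoptions(precision=4,suppress=True)
n='side';K,t,R=cal(n)
for k in '01':
    im=cv2.imread(f'pics/side{k}.png')[:,:,::-1].astype(int); d=np.load(f'side{k}.npy')
    print(k)
    v0,v1,u0,u1=194,236,306,330
    for v in range(200,226,2):
        print(v,[ (int(im[v,u].sum()//3),*np.round(1000*atd(n,(u,v),d)).astype(int)) for u in (314,317,320)])
print(proj(n,[.5074,.153,.0438]),proj(n,[.5074,.153,.0248]))
```

```text
0
200 [(136, np.int64(503), np.int64(313), np.int64(3)), (129, np.int64(513), np.int64(294), np.int64(15)), (125, np.int64(523), np.int64(294), np.int64(14))]
202 [(139, np.int64(503), np.int64(286), np.int64(12)), (118, np.int64(513), np.int64(282), np.int64(14)), (56, np.int64(523), np.int64(284), np.int64(13))]
204 [(124, np.int64(503), np.int64(277), np.int64(9)), (118, np.int64(513), np.int64(269), np.int64(15)), (36, np.int64(523), np.int64(267), np.int64(16))]
206 [(107, np.int64(503), np.int64(261), np.int64(12)), (128, np.int64(513), np.int64(255), np.int64(16)), (123, np.int64(523), np.int64(255), np.int64(16))]
208 [(119, np.int64(502), np.int64(247), np.int64(14)), (107, np.int64(512), np.int64(245), np.int64(15)), (74, np.int64(522), np.int64(243), np.int64(16))]
210 [(123, np.int64(502), np.int64(234), np.int64(14)), (97, np.int64(512), np.int64(234), np.int64(14)), (95, np.int64(522), np.int64(232), np.int64(15))]
212 [(95, np.int64(502), np.int64(226), np.int64(12)), (90, np.int64(512), np.int64(222), np.int64(15)), (104, np.int64(522), np.int64(222), np.int64(15))]
2
[... 2299 characters left out ...]
int64(521), np.int64(150), np.int64(49))]
218 [(15, np.int64(502), np.int64(144), np.int64(46)), (10, np.int64(511), np.int64(144), np.int64(45)), (37, np.int64(521), np.int64(150), np.int64(41))]
220 [(8, np.int64(502), np.int64(144), np.int64(38)), (15, np.int64(511), np.int64(144), np.int64(37)), (35, np.int64(521), np.int64(151), np.int64(33))]
222 [(17, np.int64(502), np.int64(145), np.int64(30)), (12, np.int64(511), np.int64(145), np.int64(30)), (40, np.int64(521), np.int64(149), np.int64(26))]
224 [(16, np.int64(502), np.int64(145), np.int64(22)), (19, np.int64(511), np.int64(144), np.int64(22)), (59, np.int64(521), np.int64(149), np.int64(19))]
[315.7341 216.7734] [315.8002 221.7072]
```

Run:
```python
from h import *
np.set_printoptions(precision=4,suppress=True)
n='side';K,t,R=cal(n)
im=cv2.imread('pics/side0.png'); d=np.load('side0.npy')
v,u=np.mgrid[:400,:640]; 
def cl(d): return (np.stack([(u-K[0,2])/K[0,0],-(v-K[1,2])/K[1,1],-np.ones_like(u)],-1)*d[...,None])@R.T+t
P=cl(d); m=(d>0)&(abs(P[...,0]-.163)<.12)&(abs(P[...,1]-.603)<.12)&(P[...,2]>.03)&(P[...,2]<.4)
q=P[m]
for z in np.arange(.03,.36,.015):
    s=q[abs(q[:,2]-z)<.0075]
    if len(s): print('%.3f'%z,len(s),s.min(0)[:2],s.max(0)[:2])
P=cl(np.load('side1.npy')); m=(d>0)&(abs(P[...,0]-.507)<.1)&(abs(P[...,1]-.153)<.12)&(P[...,2]>.05)&(P[...,2]<.4)
q=P[m];print()
for z in np.arange(.05,.3,.01):
    s=q[abs(q[:,2]-z)<.005]
    if len(s): print('%.3f'%z,len(s),s.min(0)[:2],s.max(0)[:2])
print(arm.observe())
```

```text
0.030 85 [0.0443 0.6069] [0.2676 0.6551]
0.045 211 [0.0442 0.6059] [0.2687 0.7063]
0.060 248 [0.0436 0.6055] [0.2692 0.6832]
0.075 285 [0.0443 0.607 ] [0.2601 0.6871]
0.090 304 [0.0441 0.6157] [0.2595 0.6739]
0.210 30 [0.1397 0.544 ] [0.1869 0.6561]
0.225 46 [0.1372 0.5399] [0.1851 0.6549]
0.240 41 [0.1379 0.5435] [0.1856 0.6613]
0.255 50 [0.1378 0.5392] [0.1873 0.6599]
0.270 47 [0.1389 0.5388] [0.1854 0.6618]
0.285 48 [0.1374 0.5339] [0.1874 0.6591]
0.300 41 [0.1078 0.5174] [0.2129 0.671 ]
0.315 160 [0.1088 0.5073] [0.2143 0.6741]
0.330 122 [0.1091 0.5061] [0.216  0.6816]
0.345 241 [0.1085 0.5038] [0.2175 0.6945]

0.050 27 [0.4927 0.1414] [0.5208 0.1608]
0.060 14 [0.4959 0.1399] [0.5177 0.1575]
0.070 7 [0.4961 0.1398] [0.5146 0.1487]
0.080 20 [0.4962 0.1362] [0.5147 0.1465]
0.090 19 [0.4963 0.1344] [0.5148 0.1468]
0.100 20 [0.4965 0.1352] [0.5149 0.1472]
0.110 17 [0.4966 0.1353] [0.5149 0.146 ]
0.120 2 [0.5088 0.1362] [0.5149 0.1384]
0.160 31 [0.4656 0.0694] [0.548  0.2278]
0.170 84 [0.4656 0.0641] [0.5478 0.2254]
0.180 115 [0.4634 0.0657] [0.5479 0.2287]
0.190 86 [0.4635 0.0585] [0
[... 258 characters left out ...]
78]
0.260 109 [0.47   0.1108] [0.5423 0.1533]
0.270 22 [0.4818 0.1165] [0.5303 0.1346]
0.280 89 [0.4591 0.1023] [0.5538 0.1591]
0.290 95 [0.4597 0.1037] [0.5534 0.1451]
{'clock': 4.775, 'joint_pos': array([-0.5248,  0.4451,  0.213 ,  1.971 , -0.1355,  0.7389,  1.2221]), 'joint_vel': array([-0.0014, -0.0014, -0.0004, -0.0001,  0.0012,  0.0015, -0.0003]), 'effort': array([ -0.    , -75.2858,   4.8769, -31.6769,   0.0071,   0.0763,
        -0.    ]), 'tcp_pos': array([0.5074, 0.1529, 0.0438]), 'eef_rot': array([-3.1415,  0.    ,  3.0244]), 'wrist_force': array([-0.4386, -0.1928, -0.4149]), 'wrist_torque': array([ 0.0484, -0.0516,  0.074 ]), 'finger_force': 0.0, 'opening': 0.0005916614279240005}
```

The camera depth puts the gripper body's underside at z≈0.157 and the fingertips at ≈0.06. The true grasp point is therefore about 35 mm higher than the reported TCP z, and the start image shows the same offset. The fingers shut just above the grip and nothing moved. I'll apply +35 mm from here on: open, go 3.5 cm lower, and close again.

apply_moves:
  dp:
    - [0,0,0]
    - [0,0,0]
    - [0,0,0]
    - [0,0,0]
    - [0,0,0]
  turn: [0,0,0,0,0]
  grip: 1

```text
clock: 5.4
tcp_pos: [0.5074, 0.153, 0.0438]
eef_rot: [-3.142, 0.0, 3.024]
wrist_force: [-0.0, 0.1, -0.2]
opening: 0.047
finger_force: 0.0
```

apply_moves:
  dp:
    - [0,0,0]
    - [0,0,1]
    - [0,0,1]
    - [0,0,1]
    - [0,0,0.3]
  turn: [0,0,0,0,0]

```text
clock: 6.02
tcp_pos: [0.5069, 0.1527, 0.0098]
eef_rot: [-3.141, -0.001, 3.024]
wrist_force: [-0.0, -0.4, 0.4]
opening: 0.0935
finger_force: 0.0
```

apply_moves:
  dp:
    - [0,0,0]
    - [0,0,0]
    - [0,0,0]
    - [0,0,0]
    - [0,0,0]
  turn: [0,0,0,0,0]
  grip: -1

```text
clock: 6.65
tcp_pos: [0.5075, 0.153, 0.0108]
eef_rot: [-3.142, 0.0, 3.024]
wrist_force: [0.3, 0.4, -0.2]
opening: 0.0474
finger_force: 0.0
```

apply_moves:
  dp:
    - [0,0,0]
    - [0,0,0]
    - [0,0,0]
    - [0,0,0]
    - [0,0,0]
  turn: [0,0,0,0,0]

```text
clock: 7.28
tcp_pos: [0.5074, 0.153, 0.0108]
eef_rot: [-3.142, 0.0, 3.024]
wrist_force: [-0.3, 0.2, 0.7]
opening: 0.0196
finger_force: 30.0
```

apply_moves:
  dp:
    - [0,1,0]
    - [0,2,0]
    - [0,2,0]
    - [0,2,0]
    - [0,1.5,0]
  turn: [0,0,0,0,0]

```text
clock: 7.9
tcp_pos: [0.5171, 0.2395, 0.0107]
eef_rot: [3.141, -0.0, 3.026]
wrist_force: [-4.8, -1.2, 7.0]
opening: 0.0201
finger_force: 30.0
```

apply_moves:
  dp:
    - [0,1,0]
    - [0,0.6,0]
    - [0,0,0]
    - [0,0,0]
  turn: [0,0,0,0]

```text
clock: 8.4
tcp_pos: [0.5188, 0.2552, 0.0108]
eef_rot: [3.141, -0.0, 3.026]
wrist_force: [-4.6, 2.0, 3.7]
opening: 0.0199
finger_force: 30.0
```

Run:
```python
from h import *
np.set_printoptions(precision=4,suppress=True)
im,d=grab_frame('side'); np.save('side2.npy',d); cv2.imwrite('pics/side2.png',im[:,:,::-1])
u,v=proj('side',[.515,.24,.03]).astype(int)
cv2.imwrite('pics/e.png',cv2.resize(im[v-35:v+35,u-45:u+45,::-1],None,fx=8,fy=8,interpolation=2))
print(arm.observe()['tcp_pos'])
```

```text
[0.5188 0.2551 0.0107]
```

View pics/e.png

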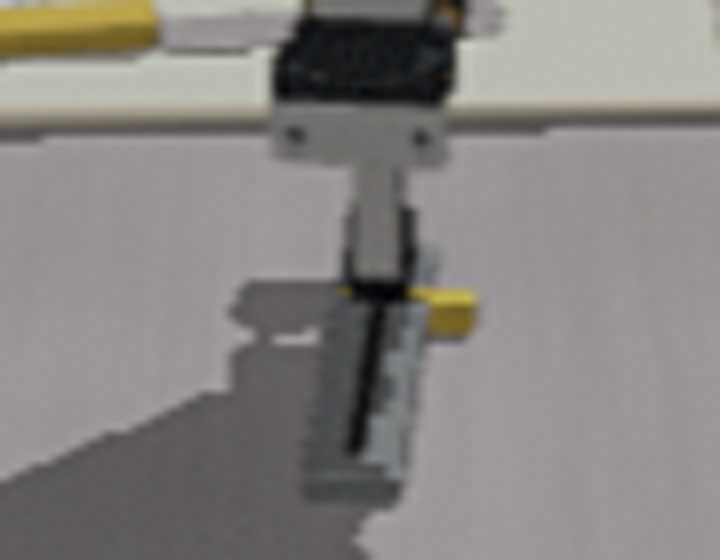

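The grip is now close to the clip; the yellow line shows at both sides of it, around row 292. I'll refine the line's position from the earlier unobstructed images.

Run:
```python
from h import *
np.set_printoptions(precision=4,suppress=True)
def line(n,f):
    im=cv2.imread(f)[:,:,::-1].astype(float); Y=np.clip((im[...,0]+im[...,1])/2-im[...,2]-12,0,None)
    P=[]
    for s in np.arange(-.016,.0165,.004):   # across the track
        x,y=.517+s*.993,.252-s*.117
        best=[]
        for k in np.arange(-.016,.016,.0005):
            u,v=proj(n,[x+k*.117,y+k*.993,.0165]); best.append((k,cv2.getRectSubPix(Y.astype(np.float32),(1,1),(float(u),float(v)))[0,0]))
        b=np.array(best); w=b[:,1]; P.append((s,(b[:,0]*w).sum()/max(w.sum(),1e-6),w.max()))
    print(f); print(np.array(P))
line('top','pics/top0.png'); line('side','pics/side0.png'); line('side','pics/side2.png')
```

```text
pics/top0.png
[[-0.016   0.0021 17.6516]
 [-0.012   0.002  60.1507]
 [-0.008   0.002  70.737 ]
 [-0.004   0.0018 82.1094]
 [ 0.      0.0018 83.1252]
 [ 0.004   0.0017 78.069 ]
 [ 0.008   0.0019 64.0784]
 [ 0.012   0.002  59.404 ]
 [ 0.016   0.0021 63.8343]]
pics/side0.png
[[-0.016   0.0011  8.5868]
 [-0.012   0.0013 43.6808]
 [-0.008   0.0015 69.1092]
 [-0.004   0.0012 78.0129]
 [ 0.      0.0015 83.0024]
 [ 0.004   0.0018 78.9004]
 [ 0.008   0.002  63.5794]
 [ 0.012   0.0021 61.4493]
 [ 0.016   0.0021 67.1277]]
pics/side2.png
[[-0.016   0.0011  8.5868]
 [-0.012   0.0012 22.8197]
 [-0.008  -0.0017  1.0256]
 [-0.004   0.      0.    ]
 [ 0.      0.      0.    ]
 [ 0.004   0.      0.    ]
 [ 0.008   0.      0.    ]
 [ 0.012   0.0044  4.0821]
 [ 0.016   0.0024 45.7986]]
```

apply_moves:
  dp:
    - [0,-0.1,0]
    - [0,0,0]
    - [0,0,0]
  turn: [0,0,0]

```text
clock: 8.82
tcp_pos: [0.5187, 0.254, 0.0108]
eef_rot: [3.141, -0.001, 3.026]
wrist_force: [-5.2, 1.3, 4.7]
opening: 0.0202
finger_force: 30.0
```

apply_moves:
  dp:
    - [0,0,0]
    - [0,0,0]
    - [0,0,0]
    - [0,0,0]
    - [0,0,0]
  turn: [0,0,0,0,0]
  grip: 1

```text
clock: 9.45
tcp_pos: [0.5192, 0.2522, 0.0108]
eef_rot: [-3.142, 0.0, 3.024]
wrist_force: [0.1, 0.6, -0.6]
opening: 0.0664
finger_force: 0.0
```

apply_moves:
  dp:
    - [0,0,-1.5]
    - [0,0,-3]
    - [0,0,-4]
    - [0,0,-5]
    - [0,0,-4]
  turn: [0,0,0,0,0]

```text
clock: 10.07
tcp_pos: [0.5194, 0.2522, 0.189]
eef_rot: [3.14, 0.002, 3.024]
wrist_force: [0.2, 0.0, 0.1]
opening: 0.094
finger_force: 0.0
```

apply_moves:
  dp:
    - [0,-5,0]
    - [0,-5,0]
    - [0,-5,0]
    - [0,-5,0]
    - [0,-5,0]
  turn: [0,0,0,0,0]

```text
clock: 10.7
tcp_pos: [0.4896, 0.0024, 0.1869]
eef_rot: [3.141, 0.001, 3.024]
wrist_force: [1.2, -0.8, 0.0]
opening: 0.0937
finger_force: 0.0
```

apply_moves:
  dp:
    - [0,0,0]
    - [0,0,0]
    - [0,0,0]
    - [0,0,0]
    - [0,0,0]
  turn: [10,10,10,10,10]

```text
clock: 11.32
tcp_pos: [0.4899, 0.0039, 0.1868]
eef_rot: [3.141, 0.0, 2.146]
wrist_force: [0.2, 0.5, 0.5]
opening: 0.0943
finger_force: 0.0
```

apply_moves:
  dp:
    - [0,0,0]
    - [0,0,0]
    - [0,0,0]
    - [0,0,0]
    - [0,0,0]
  turn: [10,10,10,10,10]

```text
clock: 11.95
tcp_pos: [0.4899, 0.004, 0.1867]
eef_rot: [3.141, -0.001, 1.273]
wrist_force: [0.7, -0.0, -0.2]
opening: 0.0937
finger_force: 0.0
```

apply_moves:
  dp:
    - [0,0,0]
    - [0,0,0]
    - [0,0,0]
    - [0,0,0]
    - [0,0,0]
  turn: [10,10,10,10,10]

```text
clock: 12.58
tcp_pos: [0.4899, 0.004, 0.1867]
eef_rot: [-3.141, -0.001, 0.4]
wrist_force: [0.4, 0.0, -0.2]
opening: 0.094
finger_force: 0.0
```

apply_moves:
  dp:
    - [0,0,0]
    - [0,0,0]
    - [0,0,0]
    - [0,0,0]
    - [0,0,0]
  turn: [10,10,10,10,4.3]

```text
clock: 13.2
tcp_pos: [0.4899, 0.0041, 0.1866]
eef_rot: [-3.14, -0.0, -0.371]
wrist_force: [0.2, -0.3, 0.4]
opening: 0.0938
finger_force: 0.0
```

```bash
sed -e "s/{n}0/{n}3/g" b.py > b3.py
python3 - <<'E'
from h import *
for n in('top','side'):
    im,d=grab_frame(n); cv2.imwrite(f'pics/{n}3.png',im[:,:,::-1]); np.save(f'{n}3.npy',d)
o=arm.observe();print(o['tcp_pos'],o['eef_rot'],o['joint_pos'],o['clock'])
E
python3 b3.py | egrep 'gripTop|bar|clip|ball'
```

```text
[0.48986091 0.00413671 0.18647315] [-3.14065797e+00 -8.33970516e-05 -3.67816222e-01] [-0.80756703  0.23339985  0.84984963  1.96356382 -0.20490537  1.03134002
 -1.80370243] 13.3
top gripTop 78 mean [0.5166 0.2547 0.053 ] mid [0.5178 0.255  0.0529] axis 174.26983355090755 ext -0.014321978799486221 0.012478042004785521 midaxis [0.5175 0.2547]
top clip 26 mean [0.547  0.2501 0.0153] mid [0.5462 0.2498 0.0151] axis 173.86211779782292 ext -0.00797255015780535 0.009890357163482041 midaxis [0.546  0.2502]
top bar 341 mean [ 0.549  -0.2231  0.1406] mid [ 0.5507 -0.2244  0.14  ] axis 159.1449210028048 ext -0.07114060699070356 0.06621631435369046 midaxis [ 0.5513 -0.224 ]
top ball 90 mean [ 0.5518 -0.2203  0.0674] mid [ 0.5509 -0.2224  0.067 ] axis 164.9996356562092 ext -0.016709775262836846 0.014278528664268963 midaxis [ 0.5529 -0.2206]
side gripTop 38 mean [0.5178 0.2484 0.052 ] mid [0.5178 0.2521 0.0513] axis -5.082112778408689 ext -0.012106150871815453 0.012046214897306222 midaxis [0.5178 0.2484]
side clip 20 mean [0.5455 0.2456 0.0149] mid [0.5422 0.2467 0.0167] axis -14.908949724353292 ext -0.015077155220311141 0.010420114374298375 midaxis [0.5432 0.2462]
side bar 411 mean [ 0.5523 -0.2304  0.1391] mid [ 0.5525 -0.228   0.1384] axis -20.748724092689102 ext -0.06928347736913346 0.06767138407679944 midaxis [ 0.5516 -0.2301]
side ball 130 mean [ 0.5537 -0.2359  0.0636] mid [ 0.5542 -0.2339  0.0616] axis 12.42976961073113 ext -0.013416225119582553 0.01624403770107045 midaxis [ 0.5551 -0.2356]
```

The grip sits at the clip, within about 1–2 mm. Now I move over the dish's bar, averaging the two cameras to (0.5515, −0.2275).

apply_moves:
  dp:
    - [2.82,3.88,0]
    - [2.82,3.88,0]
    - [2.82,3.88,0]
    - [2.82,3.88,0]
    - [2.82,3.88,0]
  turn: [0,0,0,0,0]

```text
clock: 13.92
tcp_pos: [0.5523, -0.229, 0.1863]
eef_rot: [-3.141, -0.0, -0.364]
wrist_force: [-0.7, 0.3, 0.8]
opening: 0.0941
finger_force: 0.0
```

apply_moves:
  dp:
    - [0,0,0]
    - [0,0,1]
    - [0,0,1]
    - [0,0,1]
    - [0,0,0]
  turn: [0,0,0,0,0]

```text
clock: 14.55
tcp_pos: [0.5516, -0.227, 0.155]
eef_rot: [3.141, 0.001, -0.366]
wrist_force: [-0.2, -0.2, -0.6]
opening: 0.0938
finger_force: 0.0
```

apply_moves:
  dp:
    - [0,0,1.5]
    - [0,0,1.5]
    - [0,0,1.4]
    - [0,0,1]
    - [0,0,0]
  turn: [0,0,0,0,0]

```text
clock: 15.18
tcp_pos: [0.5515, -0.2277, 0.101]
eef_rot: [3.141, 0.001, -0.367]
wrist_force: [-1.1, 0.3, 0.1]
opening: 0.0937
finger_force: 0.0
```

apply_moves:
  dp:
    - [0,0,0]
    - [0,0,0]
    - [0,0,0]
    - [0,0,0]
    - [0,0,0]
  turn: [0,0,0,0,0]
  grip: -0.45

```text
clock: 15.8
tcp_pos: [0.552, -0.2276, 0.1019]
eef_rot: [-3.142, -0.0, -0.367]
wrist_force: [-0.0, 0.5, -0.2]
opening: 0.0476
finger_force: 0.0
```

apply_moves:
  dp:
    - [0,0,0]
    - [0,0,0]
    - [0,0,0]
    - [0,0,0]
  turn: [0,0,0,0]

```text
clock: 16.3
tcp_pos: [0.5519, -0.2277, 0.1018]
eef_rot: [3.142, -0.0, -0.367]
wrist_force: [-0.8, 0.6, -0.2]
opening: 0.0264
finger_force: 0.0
```

Run:
```python
from h import *
im,d=grab_frame('side'); np.save('side4.npy',d); cv2.imwrite('pics/side4.png',im[:,:,::-1])
u,v=proj('side',[.5516,-.2275,.12]).astype(int); print(u,v,arm.observe()['tcp_pos'])
cv2.imwrite('pics/f.png',cv2.resize(im[v-60:v+50,u-65:u+65,::-1],None,fx=5,fy=5,interpolation=2))
```

```text
335 281 [ 0.55193024 -0.22768555  0.10179248]
```

View pics/f.png

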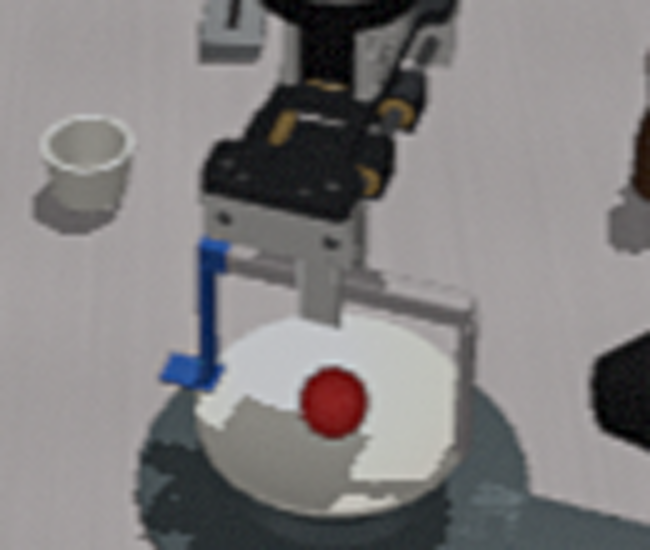

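The front finger, at (322,290) in the crop, straddles the bar near its middle, and the ball at (333,402) is in the centre of the dish. I'll close in small steps.

apply_moves:
  dp:
    - [0,0,0]
    - [0,0,0]
  turn: [0,0]
  grip: -0.58

```text
clock: 16.6
tcp_pos: [0.552, -0.2277, 0.1018]
eef_rot: [3.142, -0.0, -0.367]
wrist_force: [-0.1, 0.3, -0.0]
opening: 0.0201
finger_force: 0.0
```

apply_moves:
  dp:
    - [0,0,0]
    - [0,0,0]
  turn: [0,0]
  grip: -0.66

```text
clock: 16.85
tcp_pos: [0.552, -0.2275, 0.1018]
eef_rot: [-3.141, -0.0, -0.367]
wrist_force: [-0.3, 0.6, 0.2]
opening: 0.0162
finger_force: 0.4
```

apply_moves:
  dp:
    - [0,0,0]
    - [0,0,0]
    - [0,0,0]
    - [0,0,0]
    - [0,0,0]
  turn: [0,0,0,0,0]
  grip: -1

```text
clock: 17.48
tcp_pos: [0.5519, -0.2277, 0.1018]
eef_rot: [3.142, 0.0, -0.367]
wrist_force: [0.3, 1.7, -1.2]
opening: 0.0134
finger_force: 30.0
```

apply_moves:
  dp:
    - [0,0,-0.1]
    - [0,0,-0.2]
    - [0,0,-0.3]
    - [0,0,-0.4]
    - [0,0,-0.4]
  turn: [0,0,0,0,0]

```text
clock: 18.1
tcp_pos: [0.552, -0.2277, 0.1162]
eef_rot: [3.142, -0.0, -0.367]
wrist_force: [-0.9, -0.2, -3.1]
opening: 0.0134
finger_force: 30.0
```

Lifted: the wrist force of −3.1 N matches dish plus ball. I'll continue straight up to about 9 cm.

apply_moves:
  dp:
    - [0,0,-0.5]
    - [0,0,-0.5]
    - [0,0,-0.5]
    - [0,0,-0.5]
    - [0,0,-0.5]
  turn: [0,0,0,0,0]

```text
clock: 18.73
tcp_pos: [0.552, -0.2277, 0.1412]
eef_rot: [3.142, -0.0, -0.367]
wrist_force: [-0.2, 0.2, -3.3]
opening: 0.014
finger_force: 30.0
```

apply_moves:
  dp:
    - [0,0,-0.5]
    - [0,0,-0.5]
    - [0,0,-0.5]
    - [0,0,-0.5]
    - [0,0,-0.5]
  turn: [0,0,0,0,0]

```text
clock: 19.35
tcp_pos: [0.5519, -0.2277, 0.1661]
eef_rot: [3.141, -0.0, -0.367]
wrist_force: [-0.7, 1.2, -2.2]
opening: 0.0133
finger_force: 30.0
```

apply_moves:
  dp:
    - [0,0,-0.5]
    - [0,0,-0.5]
    - [0,0,-0.5]
    - [0,0,-0.4]
    - [0,0,-0.2]
  turn: [0,0,0,0,0]

```text
clock: 19.98
tcp_pos: [0.552, -0.2277, 0.187]
eef_rot: [3.142, -0.0, -0.367]
wrist_force: [-0.3, 0.5, -2.7]
opening: 0.0136
finger_force: 30.0
```

apply_moves:
  dp:
    - [0,0,0]
    - [0,0,0]
    - [0,0,0]
    - [0,0,0]
  turn: [0,0,0,0]

```text
clock: 20.48
tcp_pos: [0.5519, -0.2277, 0.1867]
eef_rot: [3.141, 0.0, -0.367]
wrist_force: [-0.2, -0.3, -2.2]
opening: 0.0133
finger_force: 30.0
```

Run:
```python
from h import *
im,d=grab_frame('side'); np.save('side5.npy',d); cv2.imwrite('pics/side5.png',im[:,:,::-1])
u,v=proj('side',[.5516,-.2275,.16]).astype(int); print(u,v,arm.observe()['tcp_pos'])
cv2.imwrite('pics/g.png',cv2.resize(im[v-50:v+90,u-75:u+75,::-1],None,fx=4,fy=4,interpolation=2))
```

```text
335 268 [ 0.55192514 -0.22766645  0.18674974]
```

View pics/g.png

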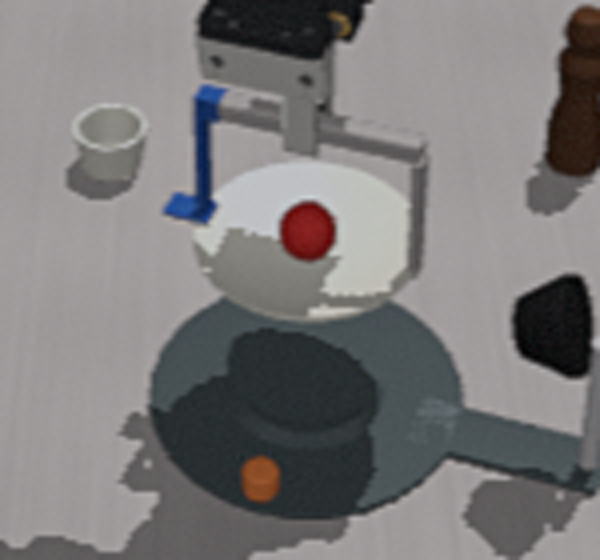

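The dish is level, about 8.5 cm clear, and the ball at (307,231) is in the middle. Now the quarter turn counter-clockwise, which is a negative tool turn.

apply_moves:
  dp:
    - [0,0,0]
    - [0,0,0]
    - [0,0,0]
    - [0,0,0]
    - [0,0,0]
  turn: [-1,-2,-3,-4,-4]

```text
clock: 21.15
tcp_pos: [0.5519, -0.2277, 0.1868]
eef_rot: [3.142, -0.0, -0.119]
wrist_force: [-0.7, 1.0, -2.6]
opening: 0.0136
finger_force: 30.0
```

apply_moves:
  dp:
    - [0,0,0]
    - [0,0,0]
    - [0,0,0]
    - [0,0,0]
    - [0,0,0]
  turn: [-4,-4,-4,-4,-4]

```text
clock: 21.78
tcp_pos: [0.5519, -0.2277, 0.1869]
eef_rot: [3.141, -0.0, 0.23]
wrist_force: [0.2, -0.6, -3.0]
opening: 0.0135
finger_force: 30.0
```

apply_moves:
  dp:
    - [0,0,0]
    - [0,0,0]
    - [0,0,0]
    - [0,0,0]
    - [0,0,0]
  turn: [-4,-4,-4,-4,-4]

```text
clock: 22.4
tcp_pos: [0.5519, -0.2277, 0.1868]
eef_rot: [3.141, 0.0, 0.579]
wrist_force: [-0.5, -0.4, -2.6]
opening: 0.0137
finger_force: 30.0
```

apply_moves:
  dp:
    - [0,0,0]
    - [0,0,0]
    - [0,0,0]
    - [0,0,0]
    - [0,0,0]
  turn: [-4,-4,-4,-4,-4]

```text
clock: 23.02
tcp_pos: [0.5519, -0.2278, 0.1868]
eef_rot: [3.141, 0.0, 0.928]
wrist_force: [0.2, -0.7, -3.0]
opening: 0.0138
finger_force: 30.0
```

apply_moves:
  dp:
    - [0,0,0]
    - [0,0,0]
    - [0,0,0]
    - [0,0,0]
    - [0,0,0]
  turn: [-4,-4,-4,-3,-1]

```text
clock: 23.65
tcp_pos: [0.5519, -0.2278, 0.1868]
eef_rot: [3.141, 0.0, 1.205]
wrist_force: [0.2, 0.5, -2.9]
opening: 0.0137
finger_force: 30.0
```

apply_moves:
  dp:
    - [0,0,0]
    - [0,0,0]
    - [0,0,0]
    - [0,0,0]
    - [0,0,0]
  turn: [0,0,0,0,0]

```text
clock: 24.28
tcp_pos: [0.552, -0.2277, 0.1868]
eef_rot: [3.142, 0.0, 1.204]
wrist_force: [0.7, 0.1, -2.5]
opening: 0.0139
finger_force: 30.0
```

apply_moves:
  dp:
    - [0,0,0]
    - [0,0,0]
    - [0,0,0]
    - [0,0,0]
    - [0,0,0]
  turn: [0,0,0,0,0]

```text
clock: 24.9
tcp_pos: [0.552, -0.2277, 0.1868]
eef_rot: [3.142, 0.0, 1.204]
wrist_force: [0.2, -0.4, -2.1]
opening: 0.0139
finger_force: 30.0
```

Run:
```python
from h import *
a,_=grab_frame('side'); b,_=grab_frame('top')
cv2.imwrite('pics/z.png',np.hstack([cv2.resize(a[200:380,230:430,::-1],None,fx=2.2,fy=2.2),cv2.resize(b[120:260,380:520,::-1],(396,396))])[:, :800])
```

```text
(no output)
```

View pics/z.png

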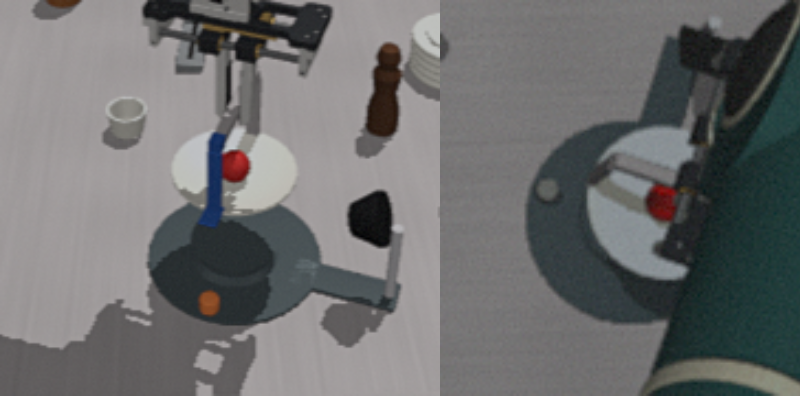

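The blue post at (215,180) is above the orange tab at (209,302), the dish is level, and the ball at (235,166) is in the middle. Handing in.

```bash
python3 -c "
from bench import arm
print(arm.close_job())"
```

```text
the job is handed in; nothing more can be done
None
```

I handed the job in with the dimmer grip about 1–2 mm from the clip line and the dish held level and still about 8.5 cm above the stand, turned a quarter so the blue post is over the orange tab, with the ball in its middle; `close_job()` returned no verdict.

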